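# Clamp a steel bar in a cam-lock grinding fixture

### The arm

A 6-joint arm with a two-finger parallel gripper is mounted at the origin on the work surface. World frame = base frame: x ahead of the robot, y to its left, z up, the work surface at z = 0. Lengths are in m, angles in rad, forces in N, time in s.
With the tool pointing down it reaches from about 0.375 to 0.825 m from the base axis. Payload 5.5 kg.
Tool frame: the origin (TCP) lies on the centre line of the jaws, within the pads' length; the fingertips stand 8 mm ahead of it and the grasp point (between the pads) lies 11 mm behind it (arm.tip_extent is the distance from the TCP to the fingertips, in m); z points along the fingers, x is the direction in which the jaws open and shut, and the axes are right-handed (so a half turn about z gives the same grasp; the last joint's range is limited). The gripper opens to 85 mm and grips with 20 to 120 N. Pads are 22 mm wide; open, the fingers measure 114 mm over their backs; the gripper's body (76 mm by 85 mm) begins 54 mm behind the grasp point. The pads swing forward as they close: fully open they stand 13 mm farther back than shut.
Start: joints at [-1.128, 0.314, -0.047, 1.21, 0, 1.571], TCP at [0.257, -0.542, 0.239] pointing down, gripper open.
Joint ranges: [-2.67, 2.67], [-0.69, 1.73], [-1.03, 1.25], [-2.08, 2.16], [-1.42, 1.45], [-3.14, 3.14]. Speed limits (rad/s): [2.39, 2.39, 3.01, 3.14, 3.14, 3.14].

### API

Orientations are given as [roll, pitch, yaw] about the fixed x, y, z axes, in that order (R = Rz(yaw) Ry(pitch) Rx(roll)).
In Python, from rig import arm, optics gives the robot as it stands. The module is installed in compiled form; this text tells all that it offers.
- The arm moves only by the tool step_arm, never from a script. Its argument "targets" is a list of rows, each an object with "jaw": the closure, from 0 (fully open) to 1 (shut); "dp": the shift along the tool's x, y, z in mm, a list of three; "rot": the turn, a rotation vector about the tool's x, y, z in degrees, a list of three. A call has 1 to 8 rows; each row is the pose to reach, as a shift and turn from the pose commanded when the call began, along the tool's axes at that moment; what a row does not reach only later rows make up. A row lasts 1/12 s, in which the tool goes at most 41.7 mm and 7.16 degrees, less where a joint would pass 70% of its speed; a pose out of reach is approached as far as the arm can. A call with a gripper value outside its range is refused whole. The fingers move at their own pace and stop on an object; "force" is the grip in N (left out, the last holds). Time passes only in rows, so rows that repeat a pose let the fingers close. It gives the time, the measured TCP pose, the force and the opening at its end, in the units of the state.
- arm.state(): the state, without advancing time (a new reading comes with each control period).
- optics.get_image(name): name is "scene" or "top"; returns the picture (384x512x3 uint8, blue, green, red); there is no depth.
- optics.get_calibration(name): a dict with "fov_y" (degrees; the focal length in pixels is half the picture's height over the tangent of half this angle, whatever the lens; pixels are square), "cx", "cy" (the principal point, pixels), "rvec" (rotation vector, rad) and "tvec" (3), from world to camera coordinates, as OpenCV has them. Camera axes: x right, y down, z forward; pixel columns grow to the right and rows downward; lengths in m; the calibration is good to about 2 mm. A picture is of the moment at which its call begins. get_calibration takes no time and is no camera call.
- arm.sign_off(): hands the job in, once; it reports no verdict.
Trained networks look in the newest picture that a camera, given by its name, has taken for a name from the list of things; names that differ only in an ending like _2 or _b are one class to them, and where a whole thing is asked for, a point or a joint stands for the part that bears it (a point fixed in the world has none). Each returns a list of dicts, best first, with "p" (0 to 1); they miss things now and then, are a little off and sometimes report something else, mostly with a low value. They report only what shows in the picture. A call takes as long as a camera call. They do not tell look-alikes from the thing itself.
- optics.boxes_of(camera, label): "box" ([left, top, width, height] in pixels, round what is visible of it).
- optics.trace(camera, label): "pixels" (384x512 bool, what is visible of it) and "box" ([left, top, width, height] in pixels, round what is visible of it).
- optics.place_of(camera, label): "point" ([column, row] in pixels: a listed point, or the origin of a listed thing).
The state is a dict: "t": time; "joint_pos": joint angles; "qvel": joint speeds; "tau": joint torques, N m; "eef_pos": TCP position; "tool_rot": TCP orientation; "contact_force": force on the tool from outside, world axes, zero at the start; "ft_torque": the same for the moment, N m; "opening": finger opening in m.
Only numpy, scipy, OpenCV 4.12 (cv2) and the standard library are available. Lean on these libraries where they do the work, as an engineer would, in place of code of your own. Each camera call takes 0.05 s, during which the arm holds its last target.

### The job

Get the steel bar ready for grinding: slide it lengthwise in the fixture until it seats against the end stop, then swing the cam lever through its quarter turn to its own stop, lean on it there with about 14 N for half a second so the cam is properly locked, and let go. Never push the bar or the lever with more than 20 N, and leave the other things on the bench where they are.

Things in the scene. Friction and masses are not known exactly. Their poses are not given: they have to be found in the camera images.
- fixture: Steel fixture on the bench: base plate 190 x 310 mm, its top 12 mm above the bench. Origin on the bench, below where the bar's centre is when home; z up, x from the lever towards the fence, y along the bar towards the end stop. Fence face at x = +15 mm, two keeper pins and the cam on the -x side; the channel is open at its -y end, plate bare to y = -190 mm. All lies below 70 mm.
- end_stop (a point): Middle of the end stop's face, which the bar's +y end must meet, 24 mm above the bench: 80 mm in +y from the fixture's origin. The end stop is a steel block 52 x 22 x 30 mm; it does not give. Axes as the fixture's.
- bar_center (a point): Centre (half-way up) of the work: plain steel box-section bar 160 mm long (its y), 30 mm wide (x), 24 mm high (z), 0.25 to 0.5 kg, lying in the fixture, its top 36 mm above the bench. It begins 20 to 55 mm short of the end stop, up to 3 mm off the fence, and slides with 1 to 4 N. Its free end, for pushing, is 80 mm in -y from here.
- lever_pivot (a point): Point on the cam lever's upright pivot, 55 mm above the bench, at the height of the handle's axis; fixed to the fixture (axes as the fixture's), 38.9 mm in -x from its origin.
- lever_grip (a point): Point on the axis of the lever's handle, 90 mm from the pivot, 55 mm above the bench; it turns with the lever. The handle is a straight level round black rubber sleeve, 18 mm in diameter, reaching from 50 to 130 mm from the pivot, clear of the plate by 34 mm; nothing stands in its sweep.
- cam_lever (a joint): Lever angle in rad. 0 = open, handle along the fixture's -x (starts at 0 to 0.25); grows anticlockwise from above to 1.571, handle along the fixture's -y, parallel to the bar, at a solid stop. Turns stiffly (3 N at 90 mm out, 5 to 10 N once the cam bears on the bar), stays where left. The cam pushes the bar against the fence and towards the end stop.
- bar: The same bar as a body, for reference: origin at the centre of its underside, axes along it as for bar_center.
- felt_wheel: Bystander, leave alone: small felt wheel, 48 mm across, 24 mm high, on the fixture's plate behind the fence. Origin at the centre of its underside.
- brass_block: Bystander, leave alone: brass block 50 x 30 x 22 mm on the bench on the lever's side, near the fixture's corner at +y. Origin at the centre of its underside.
- offcut: Bystander, leave alone: short steel box-section offcut 90 x 30 x 24 mm on the bench. Origin at the centre of its underside.
- mop_wheel: Bystander, leave alone: brown abrasive wheel lying flat, 130 mm across, 49 mm high. Origin at the centre of its underside.
- spray_can: Bystander, leave alone: upright can, 60 mm across, 130 mm tall. Origin at the centre of its underside.
- wrench: Bystander, leave alone: steel wrench lying on the bench. Origin at the centre of its underside.
- angle_grinder: Bystander, leave alone: angle grinder lying on the bench, 280 mm long, with a red side handle. Origin below its motor body.
Not all that is in view belongs to the job. What is shaped like the bar but brown or yellow is not meant.

How it is judged:
By the outcome, as a careful person would: the job done as asked, in the order asked, and still so for the second after the job is handed in, with the robot touching nothing.
It also fails if it takes over 58 s, if anything falls off the work surface, if the arm or the gripper's body presses on something with over 40 N, if the wrist force passes 120 N, or if a joint passes its speed limit or range.

## Working session

There is one attempt and no reset: what is moved stays moved. The work goes in short steps, Python scripts to look and compute and a tool call to move; the robot and the scene stay as the last step left them, time stands still between calls to the robot, and variables do not carry over. Pictures are saved under pics/ and viewed, and the job is handed in when it is done.

Besides the shell and the picture viewer there is one more tool, called as name([rows], argument=value, ...), one row to a line, values as JSON. step_arm: Moves the arm, as the interface text tells. Its arguments: {"type":"object","properties":{"targets":{"type":"array","items":{"type":"object","properties":{"jaw":{"type":"number"},"dp":{"type":"array","items":{"type":"number"}},"rot":{"type":"array","items":{"type":"number"}}}}},"force":{"type":"number"}},"required":["targets"]}

```bash
mkdir -p pics
python3 - <<'E'
from rig import arm, optics
import cv2
s=arm.state(); print(s, getattr(arm,'tip_extent',None))
for c in ("scene","top"):
    im=optics.get_image(c); cv2.imwrite(f"pics/{c}0.png",im); print(c,optics.get_calibration(c))
    for l in ("end_stop","bar_center","lever_pivot","lever_grip","fixture","bar"):
        print(l,[(round(d['p'],2),[round(float(v),1) for v in d['point']]) for d in optics.place_of(c,l)][:3])
E
```

```text
{'t': 0.0, 'joint_pos': array([-1.12798796e+00,  3.14236974e-01, -4.80961276e-02,  1.21014945e+00,
        2.51597392e-05,  1.57083076e+00]), 'qvel': array([ 0.00031304, -0.00122409, -0.00081105, -0.00069514,  0.00130345,
       -0.00039989]), 'tau': array([-1.18672284e-03, -5.39588320e+01,  3.39751911e+01,  1.91902451e-02,
        7.60865214e-05,  2.25635745e-06]), 'eef_pos': array([ 0.25685777, -0.5416284 ,  0.23842048]), 'tool_rot': array([-3.14156755e+00,  1.68622231e-03, -1.12802240e+00]), 'contact_force': array([ 0.39325155, -0.01429358,  0.51043434]), 'ft_torque': array([ 0.01658319,  0.00582103, -0.04599269]), 'opening': 0.08553402304587898} 0.008
scene {'fov_y': 54.09524564904477, 'cx': 246.44834331038257, 'cy': 191.38522550553208, 'rvec': array([ 1.09106206,  2.59685314, -0.76669004]), 'tvec': array([ 0.35633658, -0.29470452,  1.33257049])}
end_stop [(0.65, [265.8, 251.9])]
bar_center [(0.82, [335.4, 197.9]), (0.65, [227.1, 229.3]), (0.65, [263.2, 156.0])]
lever_pivot [(0.88, [246.1, 217.5])]
lever_grip [(0.77, [261.4, 197.3]), (0.55, [177.7, 115.1])]
fixture [(0.91, [239.1, 238.4])]
bar [(0.96, [196.0, 150.9]), (0.92, [232.8, 231.1]), (0.81, [262.8, 154.3])]
top {'fov_y': 57.98572356310876, 'cx': 251.560630308486, 'cy': 190.25912352090492, 'rvec': array([ 2.16992664, -2.02484554,  0.23797981]), 'tvec': array([-0.01649639,  0.5241287 ,  0.96761459])}
end_stop [(0.82, [203.4, 165.7])]
bar_center [(0.95, [270.3, 253.2]), (0.78, [336.4, 198.1]), (0.7, [241.3, 155.4])]
lever_pivot []
lever_grip [(0.75, [240.8, 194.2])]
fixture [(0.69, [234.8, 159.4])]
bar [(0.95, [273.0, 250.8]), (0.86, [333.5, 201.2]), (0.79, [189.0, 253.5])]
```

View pics/scene0.png

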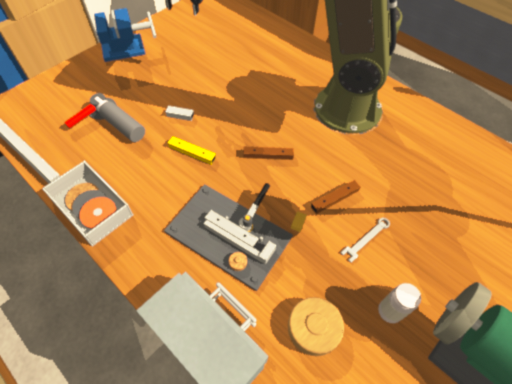

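View pics/top0.png

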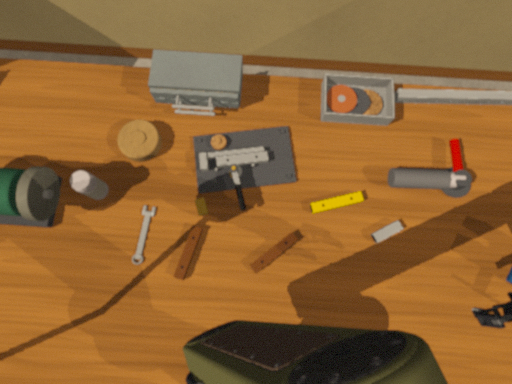

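The scene view shows the fixture around (235,235), with its lever towards the robot. The top view shows the plate from (194,130) to (297,190), the end stop on the left near (205,160) and the lever tip at (242,208). I'll zoom in next.

```bash
cat > h.py <<'E'
import numpy as np, cv2
from rig import arm, optics
def cal(c):
    k=optics.get_calibration(c); f=192/np.tan(np.radians(k['fov_y'])/2)
    K=np.array([[f,0,k['cx']],[0,f,k['cy']],[0,0,1.]]); return K,np.array(k['rvec']),np.array(k['tvec'])
def ray(c,px,z):
    K,r,t=cal(c); R=cv2.Rodrigues(r)[0]; C=-R.T@t
    d=R.T@np.linalg.inv(K)@np.array([px[0],px[1],1.]); return C+d*(z-C[2])/d[2]
def proj(c,P):
    K,r,t=cal(c); return cv2.projectPoints(np.asarray(P,float).reshape(-1,1,3),r,t,K,None)[0][:,0]
E
python3 - <<'E'
from h import *
for c,(x,y,w,h) in {"scene":(155,175,150,115),"top":(185,115,125,100)}.items():
    im=cv2.imread(f"pics/{c}0.png")[y:y+h,x:x+w]
    k=5 if c=="scene" else 6
    cv2.imwrite(f"pics/{c}0z.png",cv2.resize(im,None,fx=k,fy=k,interpolation=cv2.INTER_CUBIC))
for c,l,p,z in [("scene","es",(265.8,251.9),.024),("top","es",(203.4,165.7),.024),("scene","bc",(227.1,229.3),.024),("top","bc",(241.3,155.4),.024),("scene","piv",(246.1,217.5),.055),("scene","grip",(261.4,197.3),.055),("top","grip",(240.8,194.2),.055),("scene","fix",(239.1,238.4),0),("top","fix",(234.8,159.4),0)]:
    print(c,l,ray(c,p,z).round(4))
E
```

```text
scene es [0.6135 0.1743 0.024 ]
top es [0.6006 0.1757 0.024 ]
scene bc [0.639  0.0516 0.024 ]
top bc [0.6426 0.0601 0.024 ]
scene piv [0.5877 0.0751 0.055 ]
scene grip [0.5108 0.0603 0.055 ]
top grip [0.511  0.0509 0.055 ]
scene fix [0.6274 0.0866 0.    ]
top fix [0.6358 0.0811 0.    ]
```

View pics/scene0z.png

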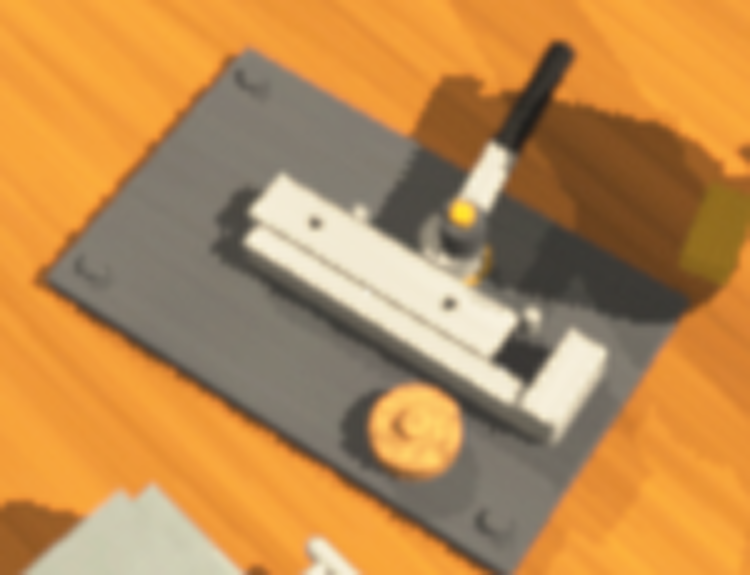

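View pics/top0z.png

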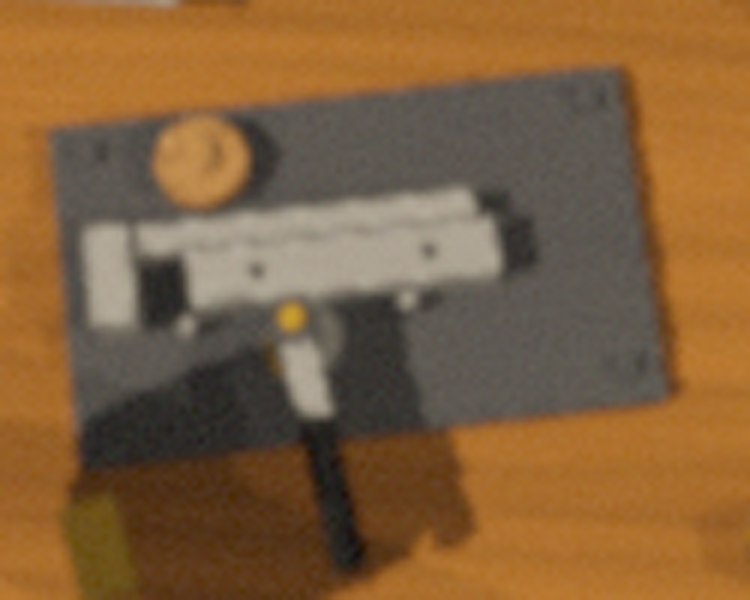

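Run:
```python
from h import *
from scipy.optimize import least_squares
Z={"scene":(155,175,5),"top":(185,115,6)}
def un(c,p): x,y,k=Z[c]; return (np.array(p,float)+.5)/k-.5+[x,y]
pl={"scene":[(250,48),(690,297),(45,280),(510,573)],"top":[(668,398),(78,468),(625,68),(52,130)]} # -x-y,-x+y,+x-y,+x+y
tipz={"scene":(562,52),"top":(348,562)}
yaws=[]
loc=np.array([[-95,-190],[-95,120],[95,-190],[95,120]])/1000
def fit(cs):
    def res(p):
        x,y,a=p; R=np.array([[np.cos(a),-np.sin(a)],[np.sin(a),np.cos(a)]])
        P=np.c_[loc@R.T+[x,y],np.full(4,.012)]
        return np.concatenate([(proj(c,P)-np.array([un(c,q) for q in pl[c]])).ravel() for c in cs])
    s=least_squares(res,[.6,.08,0]); return s.x,s.fun
for cs in (["scene"],["top"],["scene","top"]):
    x,f=fit(cs); print(cs,x.round(4),f.round(1))
    # other points in plate frame
    R=np.array([[np.cos(x[2]),-np.sin(x[2])],[np.sin(x[2]),np.cos(x[2])]])
    for c in cs:
        L={"scene":dict(knob=((462,212),.068),fr=((283,175),.036),fl=((250,215),.036),sr=((517,325),.036),sl=((492,360),.036),tip=((562,45),.055),hs=((505,150),.055)),
           "top":dict(knob=((291,318),.068),f1=((497,220),.036),f2=((502,273),.036),s1=((187,258),.036),s2=((191,310),.036),face1=((131,225),.042),face2=((135,325),.042),tip=((350,567),.055),hs=((317,420),.055))}[c]
        for k,(p,z) in L.items():
            w=ray(c,un(c,p),z); print(c,k,w.round(4),'loc',((w[:2]-x[:2])@R*1000).round(1))
```

```text
['scene'] [0.6325 0.0896 0.195 ] [-0.6 -0.7  0.6 -0.  -0.2 -0.2  0.2  0.6]
scene knob [0.5901 0.0807 0.068 ] loc [-43.3  -0.5]
scene fr [ 0.6311 -0.0206  0.036 ] loc [ -22.7 -107.9]
scene fl [ 0.6615 -0.0148  0.036 ] loc [   8.3 -108. ]
scene sr [0.6062 0.1381 0.036 ] loc [-16.3  52.7]
scene sl [0.6305 0.1427 0.036 ] loc [ 8.3 52.5]
scene tip [0.4652 0.0399 0.055 ] loc [-173.7  -16.4]
scene hs [0.5397 0.0652 0.055 ] loc [-95.7  -5.9]
['top'] [0.6312 0.0858 0.1839] [ 0.7  0.8  0.1  0.1 -0.6 -0.4 -0.2 -0.6]
top knob [0.5878 0.0795 0.068 ] loc [-43.8   1.8]
top f1 [ 0.6579 -0.0208  0.036 ] loc [   6.8 -109.6]
top f2 [ 0.6292 -0.025   0.036 ] loc [ -22.2 -108.6]
top s1 [0.6259 0.1381 0.036 ] loc [ 4.4 52.4]
top s2 [0.5981 0.1335 0.036 ] loc [-23.8  52.9]
top face1 [0.6397 0.1679 0.042 ] loc [23.4 79.1]
top face2 [0.5863 0.1605 0.042 ] loc [-30.4  81.7]
top tip [0.4667 0.0413 0.055 ] loc [-169.8  -13.7]
top hs [0.5397 0.0632 0.055 ] loc [-94.   -5.4]
['scene', 'top'] [0.6318 0.0878 0.1898] [-0.5 -1.3  0.3 -0.3 -0.3 -1.1 -0.5  0.1  0.2  0.2 -0.3  0.1 -1.4 -0.9
 -1.  -0.6]
scene knob [0.5901 0.0807 0.068 ] loc [-42.3   0.9]
scene fr [ 0.6311 -0.0206  0.036 ] loc [ -21.2 -106.3]
scene fl [ 0.6615 -0.0148  0.036 ] loc [   9.8 -106.3]
scene sr [0.6062 0.1381 0.036 ] loc [-15.6  54.3]
scene sl [0.6305 0.1427 0.036 ] loc [ 9.  54.2]
scene tip [0.4652 0.0399 0.055 ] loc [-172.6  -15.6]
scene hs [0.5397 0.0652 0.055 ] loc [-94.7  -4.8]
top knob [0.5878 0.0795 0.068 ] loc [-44.8   0.2]
top f1 [ 0.6579 -0.0208  0.036 ] loc [   5.1 -111.5]
top f2 [ 0.6292 -0.025   0.036 ] loc [ -23.9 -110.3]
top s1 [0.6259 0.1381 0.036 ] loc [ 3.7 50.5]
top s2 [0.5981 0.1335 0.036 ] loc [-24.5  51.2]
top face1 [0.6397 0.1679 0.042 ] loc [22.9 77.1]
top face2 [0.5863 0.1605 0.042 ] loc [-31.  80.]
top tip [0.4667 0.0413 0.055 ] loc [-170.9  -14.5]
top hs [0.5397 0.0632 0.055 ] loc [-95.1  -6.7]
```

```bash
cat >> h.py <<'E'
from scipy.spatial.transform import Rotation as Ro
O=np.array([.627,.0869]); A=.19
Rf=np.array([[np.cos(A),-np.sin(A)],[np.sin(A),np.cos(A)]])
def f2w(x,y): return O+Rf@np.array([x,y])/1000
def w2f(p): return Rf.T@(np.asarray(p)[:2]-O)*1000
def go(fx,fy,z,yaw):   # fixture mm, z m, yaw rad rel. world
    s=arm.state(); T=Ro.from_euler('xyz',s['tool_rot']); G=Ro.from_euler('xyz',[np.pi,0,yaw])
    d=np.r_[f2w(fx,fy),z]-s['eef_pos']
    print('dp',(T.inv().apply(d)*1000).round(1),'rot',np.degrees((T.inv()*G).as_rotvec()).round(2))
def st():
    s=arm.state(); f=s['contact_force']
    print('t',round(s['t'],2),'fix',w2f(s['eef_pos']).round(2),'z',round(s['eef_pos'][2],4),'yaw',round(s['tool_rot'][2],4),'F fix',(Rf.T@f[:2]).round(2),round(f[2],2),'q',s['joint_pos'].round(2),'op',round(s['opening'],4))
E
python3 -c "
from h import *
st(); go(-3.5,-138,.239,-1.38)"
```

```text
t 0.7 fix [-482.04 -547.86] z 0.2393 yaw -1.128 F fix [0.19 1.  ] 0.35 q [-1.13  0.31 -0.05  1.21  0.    1.57] op 0.0855
dp [-2.771e+02 -5.658e+02  3.000e-01] rot [-0.   -0.   14.44]
```

step_arm([
  {"dp":[-277,-566,0],"rot":[0,0,14.4],"jaw":1},
  {"dp":[-277,-566,0],"rot":[0,0,14.4],"jaw":1},
  {"dp":[-277,-566,0],"rot":[0,0,14.4],"jaw":1},
  {"dp":[-277,-566,0],"rot":[0,0,14.4],"jaw":1},
  {"dp":[-277,-566,0],"rot":[0,0,14.4],"jaw":1},
  {"dp":[-277,-566,0],"rot":[0,0,14.4],"jaw":1},
  {"dp":[-277,-566,0],"rot":[0,0,14.4],"jaw":1},
  {"dp":[-277,-566,0],"rot":[0,0,14.4],"jaw":1},
], force=40)

```text
t: 1.37
eef_pos: [0.4638, -0.2824, 0.2396]
tool_rot: [-3.141, -0.0, -1.379]
contact_force: [0.8, -0.5, 0.2]
opening: -0.0001
```

```bash
python3 -c "
from h import *
st(); go(-3.5,-138,.239,-1.38)"
```

```text
t 1.37 fix [-230.02 -331.81] z 0.2396 yaw -1.3795 F fix [ 0.69 -0.67] 0.18 q [-0.55  0.21 -0.19  1.18 -0.    2.4 ] op -0.0001
dp [-193.5 -226.8    0.6] rot [-0.03 -0.03  0.03]
```

step_arm([
  {"dp":[-190,-225,0],"jaw":1},
  {"dp":[-190,-225,0],"jaw":1},
  {"dp":[-190,-225,0],"jaw":1},
  {"dp":[-190,-225,0],"jaw":1},
  {"dp":[-190,-225,0],"jaw":1},
  {"dp":[-190,-225,0],"jaw":1},
  {"dp":[-190,-225,0],"jaw":1},
  {"dp":[-190,-225,0],"jaw":1},
])

```text
invalid input
```

```bash
python3 -c "
from h import *
st(); go(-3.5,-138,.06,-1.38)"
```

```text
t 1.37 fix [-230.02 -331.81] z 0.2396 yaw -1.3795 F fix [ 0.69 -0.67] 0.18 q [-0.55  0.21 -0.19  1.18 -0.    2.4 ] op -0.0001
dp [-193.6 -226.7  179.6] rot [-0.03 -0.03  0.03]
```

step_arm([
  {"dp":[-190,-225,0],"rot":[0,0,0],"jaw":1},
  {"dp":[-190,-225,0],"rot":[0,0,0],"jaw":1},
  {"dp":[-190,-225,0],"rot":[0,0,0],"jaw":1},
  {"dp":[-190,-225,0],"rot":[0,0,0],"jaw":1},
  {"dp":[-190,-225,0],"rot":[0,0,0],"jaw":1},
  {"dp":[-190,-225,0],"rot":[0,0,0],"jaw":1},
  {"dp":[-190,-225,0],"rot":[0,0,0],"jaw":1},
  {"dp":[-190,-225,0],"rot":[0,0,0],"jaw":1},
])

```text
t: 2.03
eef_pos: [0.6511, -0.0489, 0.2386]
tool_rot: [-3.139, 0.002, -1.373]
contact_force: [-1.2, 0.1, 0.3]
opening: 0.0001
```

```bash
python3 -c "
from h import *
st(); go(-3.5,-138,.06,-1.38)"
```

```text
t 2.03 fix [  -1.98 -137.91] z 0.2386 yaw -1.3735 F fix [-1.15  0.34] 0.27 q [-0.08  0.41  0.09  1.25  0.    2.87] op 0.0001
dp [  0.5   1.9 178.6] rot [-0.13  0.13  0.37]
```

step_arm([
  {"dp":[0,1.5,170],"rot":[0,0,0],"jaw":1},
  {"dp":[0,1.5,170],"rot":[0,0,0],"jaw":1},
  {"dp":[0,1.5,170],"rot":[0,0,0],"jaw":1},
  {"dp":[0,1.5,170],"rot":[0,0,0],"jaw":1},
  {"dp":[0,1.5,170],"rot":[0,0,0],"jaw":1},
  {"dp":[0,1.5,170],"rot":[0,0,0],"jaw":1},
])

```text
t: 2.53
eef_pos: [0.6433, -0.0549, 0.0669]
tool_rot: [3.135, 0.002, -1.379]
contact_force: [-0.3, 0.6, 1.6]
opening: -0.0
```

Run:
```python
from h import *
st(); go(-3.5,-138,.029,-1.38)
for c,(x,y,w,h) in {"scene":(155,175,150,115),"top":(185,115,125,100)}.items():
    im=optics.get_image(c); cv2.imwrite(f"pics/{c}1.png",im)
    k=5 if c=="scene" else 6
    cv2.imwrite(f"pics/{c}1z.png",cv2.resize(im[y:y+h,x:x+w],None,fx=k,fy=k,interpolation=cv2.INTER_CUBIC))
```

```text
t 2.53 fix [ -10.82 -142.36] z 0.0669 yaw -1.3794 F fix [-0.17  0.6 ] 1.59 q [-0.09  0.51 -0.16  0.91  0.    2.86] op -0.0
dp [-4.3 -7.6 37.8] rot [0.35 0.1  0.03]
```

View pics/scene1z.png

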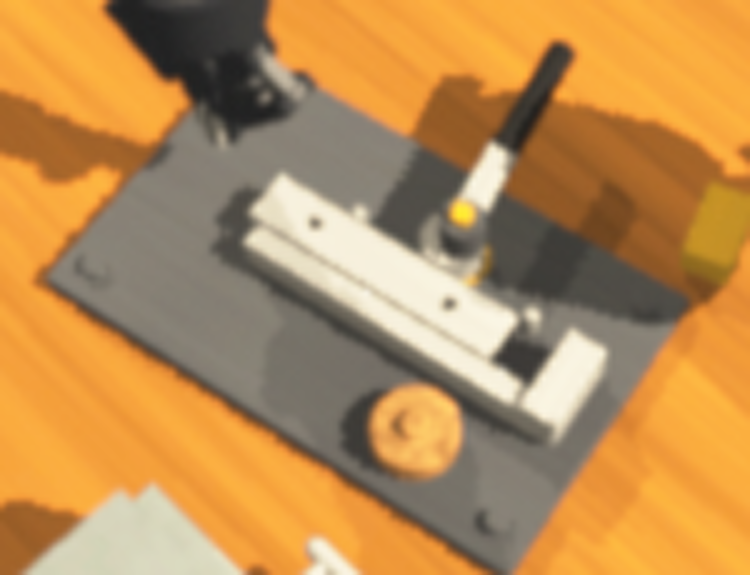

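View pics/top1z.png

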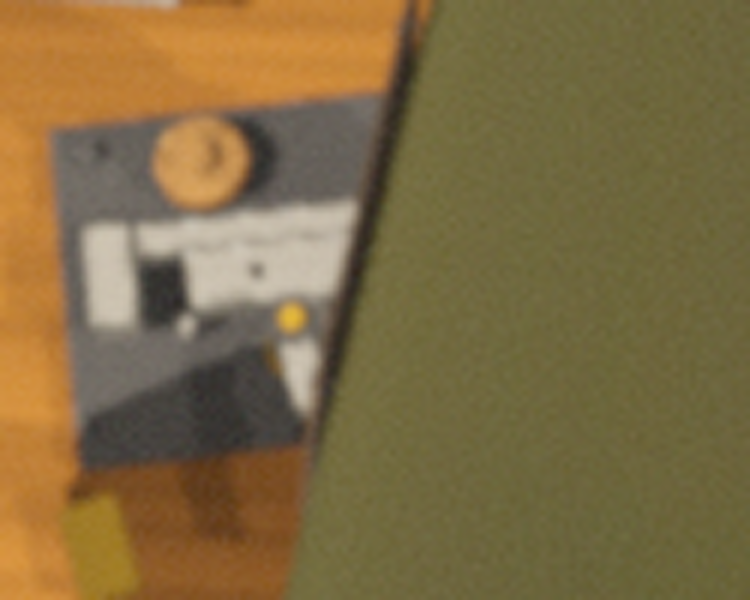

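The arm hangs at (225,130) in the scene zoom, beyond the bar's free end. The gap at the end stop shows near (520,350), and the fixture hasn't moved. I'll check that the arm has settled.

Run:
```python
from h import *
st(); go(-3.5,-138,.029,-1.38)
```

```text
t 2.63 fix [  -6.65 -143.55] z 0.0716 yaw -1.3795 F fix [ 0.26 -0.3 ] 1.09 q [-0.09  0.51 -0.15  0.91 -0.    2.87] op 0.0001
dp [-5.6 -3.  42.7] rot [-0.15 -0.04  0.03]
```

step_arm([
  {"dp":[-2,-3,42],"rot":[0,0,0],"jaw":1},
  {"dp":[-2,-3,42],"rot":[0,0,0],"jaw":1},
  {"dp":[-2,-3,42],"rot":[0,0,0],"jaw":1},
  {"dp":[-2,-3,42],"rot":[0,0,0],"jaw":1},
  {"dp":[-2,-3,42],"rot":[0,0,0],"jaw":1},
])

```text
t: 3.05
eef_pos: [0.6509, -0.0528, 0.0306]
tool_rot: [-3.137, -0.001, -1.379]
contact_force: [0.4, -0.0, 0.1]
opening: -0.0
```

Run:
```python
from h import *
st(); go(-3.5,-138,.028,-1.38)
im=optics.get_image("scene")[175:290,155:305]
cv2.imwrite("pics/scene2z.png",cv2.resize(im,None,fx=5,fy=5,interpolation=cv2.INTER_CUBIC))
st()
```

```text
t 3.05 fix [  -2.95 -141.69] z 0.0306 yaw -1.3794 F fix [ 0.36 -0.11] 0.13 q [-0.08  0.55 -0.19  0.83 -0.    2.87] op -0.0
dp [-3.7  0.6  2.6] rot [-0.25 -0.07  0.03]
t 3.1 fix [  -3.19 -141.62] z 0.0302 yaw -1.3794 F fix [0.8  0.18] 0.09 q [-0.08  0.55 -0.19  0.83 -0.    2.87] op 0.0001
```

View pics/scene2z.png

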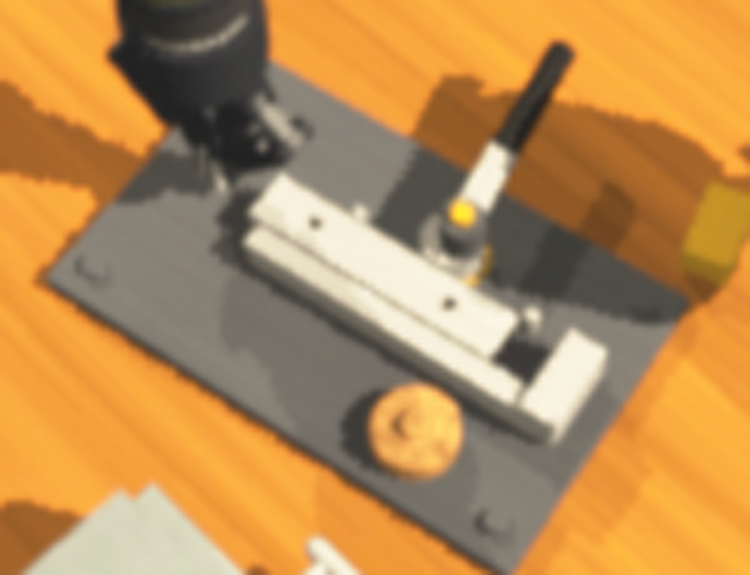

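step_arm([
  {"dp":[-3,0,2],"rot":[0,0,0],"jaw":1},
  {"dp":[-6,0,2],"rot":[0,0,0],"jaw":1},
  {"dp":[-9,0,2],"rot":[0,0,0],"jaw":1},
  {"dp":[-11,0,2],"rot":[0,0,0],"jaw":1},
  {"dp":[-13,0,2],"rot":[0,0,0],"jaw":1},
  {"dp":[-14,0,2],"rot":[0,0,0],"jaw":1},
  {"dp":[-15,0,2],"rot":[0,0,0],"jaw":1},
  {"dp":[-16,0,2],"rot":[0,0,0],"jaw":1},
])

```text
t: 3.77
eef_pos: [0.6455, -0.0367, 0.0252]
tool_rot: [3.141, -0.0, -1.379]
contact_force: [-0.6, 0.3, -0.4]
opening: 0.0
```

```bash
python3 -c "
from h import *
st()"
```

```text
t 3.77 fix [  -5.14 -124.84] z 0.0252 yaw -1.3793 F fix [-0.56  0.42] -0.36 q [-0.06  0.55 -0.2   0.82 -0.    2.89] op 0.0
```

step_arm([
  {"dp":[-1,-1,-1],"rot":[0,0,0],"jaw":1},
  {"dp":[-2,-1,-1],"rot":[0,0,0],"jaw":1},
  {"dp":[-3,-1,-1],"rot":[0,0,0],"jaw":1},
  {"dp":[-4,-1,-1],"rot":[0,0,0],"jaw":1},
  {"dp":[-5,-1,-1],"rot":[0,0,0],"jaw":1},
  {"dp":[-6,-1,-1],"rot":[0,0,0],"jaw":1},
  {"dp":[-7,-1,-1],"rot":[0,0,0],"jaw":1},
  {"dp":[-8,-1,-1],"rot":[0,0,0],"jaw":1},
])

```text
t: 4.43
eef_pos: [0.6451, -0.0288, 0.0264]
tool_rot: [-3.141, -0.0, -1.379]
contact_force: [-0.1, -2.2, 0.5]
opening: 0.0002
```

```bash
python3 -c "
from h import *
st()"
```

```text
t 4.43 fix [  -4.06 -117.07] z 0.0264 yaw -1.3794 F fix [-0.52 -2.18] 0.47 q [-0.04  0.55 -0.2   0.82 -0.    2.91] op 0.0002
```

step_arm([
  {"dp":[-1.5,0,0],"rot":[0,0,0],"jaw":1},
  {"dp":[-3,0,0],"rot":[0,0,0],"jaw":1},
  {"dp":[-4.5,0,0],"rot":[0,0,0],"jaw":1},
  {"dp":[-6,0,0],"rot":[0,0,0],"jaw":1},
  {"dp":[-7.5,0,0],"rot":[0,0,0],"jaw":1},
  {"dp":[-9,0,0],"rot":[0,0,0],"jaw":1},
  {"dp":[-10.5,0,0],"rot":[0,0,0],"jaw":1},
  {"dp":[-12,0,0],"rot":[0,0,0],"jaw":1},
])

```text
t: 5.1
eef_pos: [0.6428, -0.0168, 0.0264]
tool_rot: [-3.141, -0.0, -1.379]
contact_force: [1.1, -3.3, 1.4]
opening: 0.0001
```

```bash
python3 -c "
from h import *
st()"
```

```text
t 5.1 fix [  -4.05 -104.87] z 0.0264 yaw -1.3793 F fix [ 0.49 -3.5 ] 1.44 q [-0.03  0.54 -0.21  0.81 -0.    2.92] op 0.0001
```

step_arm([
  {"dp":[-1,0,0],"rot":[0,0,0],"jaw":1},
  {"dp":[-2,0,0],"rot":[0,0,0],"jaw":1},
  {"dp":[-3,0,0],"rot":[0,0,0],"jaw":1},
  {"dp":[-4,0,0],"rot":[0,0,0],"jaw":1},
  {"dp":[-5,0,0],"rot":[0,0,0],"jaw":1},
  {"dp":[-6,0,0],"rot":[0,0,0],"jaw":1},
  {"dp":[-7,0,0],"rot":[0,0,0],"jaw":1},
  {"dp":[-7.5,0,0],"rot":[0,0,0],"jaw":1},
])

```text
t: 5.77
eef_pos: [0.6414, -0.0095, 0.0263]
tool_rot: [-3.142, -0.0, -1.379]
contact_force: [0.8, -4.3, 1.2]
opening: 0.0002
```

Run:
```python
from h import *
st()
for c,(x,y,w,h,k) in {"scene":(225,225,60,40,12),"top":(190,140,60,40,12)}.items():
    im=optics.get_image(c); cv2.imwrite(f"pics/{c}3z.png",cv2.resize(im[y:y+h,x:x+w],None,fx=k,fy=k,interpolation=cv2.INTER_CUBIC))
```

```text
t 5.77 fix [ -4.11 -97.41] z 0.0263 yaw -1.3793 F fix [-0.06 -4.4 ] 1.17 q [-0.01  0.54 -0.22  0.81 -0.    2.94] op 0.0002
```

View pics/top3z.png

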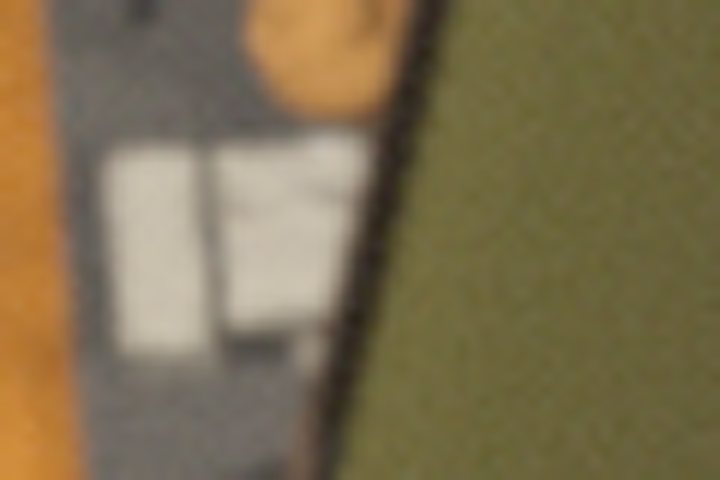

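View pics/scene3z.png

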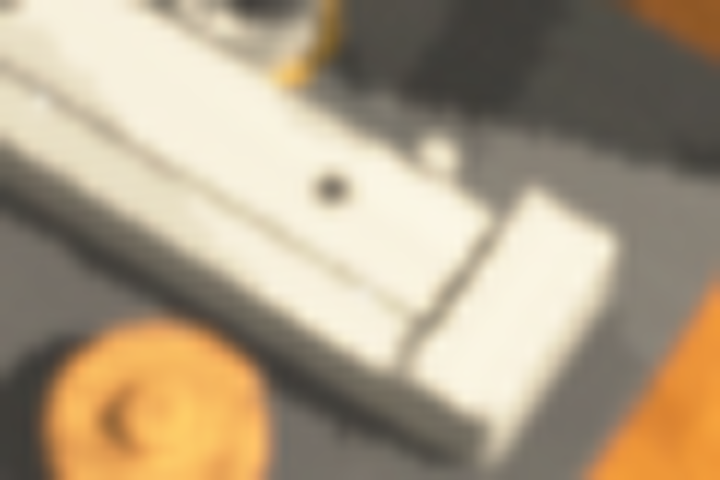

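Both views still show a thin gap between bar and stop (top zoom x≈200–222, a few mm). I'll creep forward.

step_arm([
  {"dp":[-0.5,0,0],"rot":[0,0,0],"jaw":1},
  {"dp":[-1,0,0],"rot":[0,0,0],"jaw":1},
  {"dp":[-1.5,0,0],"rot":[0,0,0],"jaw":1},
  {"dp":[-2,0,0],"rot":[0,0,0],"jaw":1},
  {"dp":[-2.5,0,0],"rot":[0,0,0],"jaw":1},
  {"dp":[-3,0,0],"rot":[0,0,0],"jaw":1},
])

```text
t: 6.37
eef_pos: [0.6408, -0.0067, 0.0264]
tool_rot: [-3.142, -0.0, -1.379]
contact_force: [1.4, -3.5, 2.4]
opening: -0.0001
```

```bash
python3 -c "
from h import *
st()"
```

```text
t 6.37 fix [ -4.12 -94.5 ] z 0.0264 yaw -1.3794 F fix [ 0.73 -3.73] 2.41 q [-0.01  0.54 -0.22  0.81 -0.    2.94] op -0.0001
```

step_arm([
  {"dp":[-0.5,0,0],"rot":[0,0,0],"jaw":1},
  {"dp":[-1,0,0],"rot":[0,0,0],"jaw":1},
  {"dp":[-1.5,0,0],"rot":[0,0,0],"jaw":1},
  {"dp":[-2,0,0],"rot":[0,0,0],"jaw":1},
])

```text
t: 6.7
eef_pos: [0.6408, -0.0064, 0.0264]
tool_rot: [-3.142, -0.004, -1.38]
contact_force: [2.0, -10.1, 2.2]
opening: -0.0
```

```bash
python3 -c "
from h import *
st()"
```

```text
t 6.7 fix [ -4.1  -94.17] z 0.0264 yaw -1.3802 F fix [  0.08 -10.26] 2.19 q [-0.01  0.54 -0.22  0.81 -0.    2.94] op -0.0
```

Run:
```python
from h import *
for c,(x,y,w,h,k) in {"scene":(225,225,60,40,12),"top":(190,140,60,40,12)}.items():
    im=optics.get_image(c); cv2.imwrite(f"pics/{c}4z.png",cv2.resize(im[y:y+h,x:x+w],None,fx=k,fy=k,interpolation=cv2.INTER_CUBIC))
st()
```

```text
t 6.8 fix [ -4.1  -94.17] z 0.0264 yaw -1.3803 F fix [-0.32 -9.19] 1.57 q [-0.01  0.54 -0.22  0.81 -0.    2.94] op -0.0003
```

View pics/top4z.png

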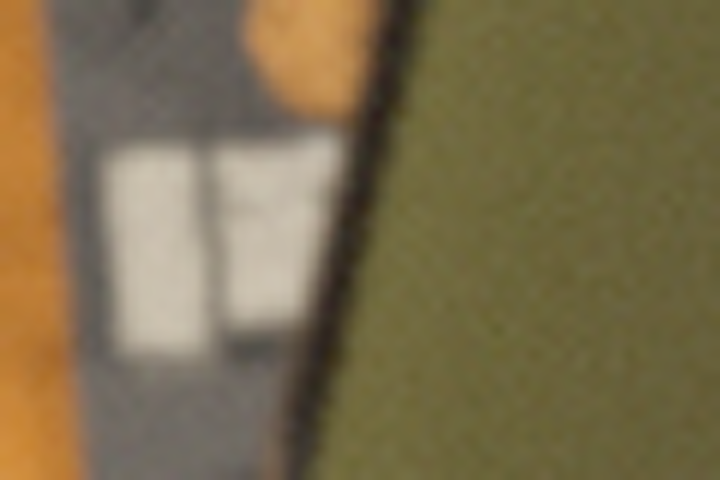

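View pics/scene4z.png

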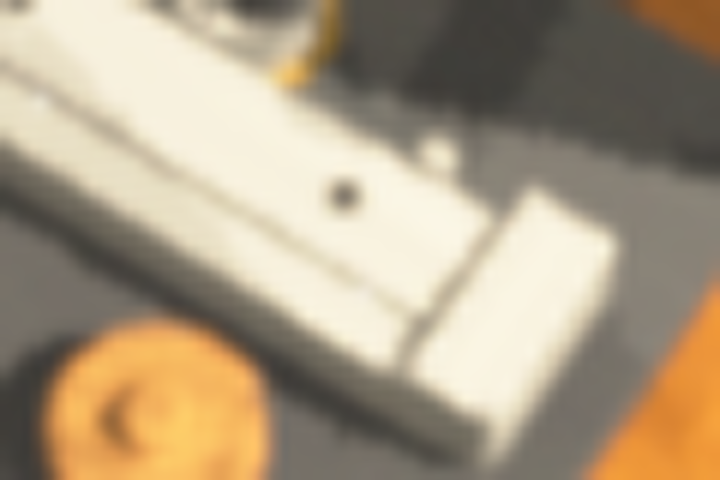

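The hole moved on to (343,195) and the bar's end is now tight behind the stop. Force climbed to 10 N with no further travel, and the TCP at y=-94.2 fits the 14.5 mm finger half-thickness, so the bar is seated. Backing off and lifting.

step_arm([
  {"dp":[6,0,0],"rot":[0,0,0],"jaw":1},
  {"dp":[20,0,0],"rot":[0,0,0],"jaw":1},
  {"dp":[20,0,-20],"rot":[0,0,0],"jaw":1},
  {"dp":[20,0,-60],"rot":[0,0,0],"jaw":1},
  {"dp":[20,0,-100],"rot":[0,0,0],"jaw":1},
  {"dp":[20,0,-120],"rot":[0,0,0],"jaw":1},
  {"dp":[20,0,-120],"rot":[0,0,0],"jaw":1},
  {"dp":[20,0,-120],"rot":[0,0,0],"jaw":1},
])

```text
t: 7.47
eef_pos: [0.6452, -0.0244, 0.1477]
tool_rot: [-3.139, 0.001, -1.379]
contact_force: [-0.5, 0.5, -1.0]
opening: 0.0001
```

```bash
python3 -c "
from h import *
st(); go(-133.3,33,.146,-1.266)"
```

```text
t 7.47 fix [  -3.2  -112.76] z 0.1477 yaw -1.3794 F fix [-0.38  0.61] -0.98 q [-0.04  0.44 -0.07  1.05  0.    2.91] op 0.0001
dp [-145.9  129.9    1.4] rot [-0.16  0.03 -6.49]
```

step_arm([
  {"dp":[-145,130,0],"rot":[0,0,-6.5],"jaw":1},
  {"dp":[-145,130,0],"rot":[0,0,-6.5],"jaw":1},
  {"dp":[-145,130,0],"rot":[0,0,-6.5],"jaw":1},
  {"dp":[-145,130,0],"rot":[0,0,-6.5],"jaw":1},
  {"dp":[-145,130,0],"rot":[0,0,-6.5],"jaw":1},
  {"dp":[-145,130,0],"rot":[0,0,-6.5],"jaw":1},
  {"dp":[-145,130,0],"rot":[0,0,-6.5],"jaw":1},
  {"dp":[-145,130,0],"rot":[0,0,-6.5],"jaw":1},
])

```text
t: 8.13
eef_pos: [0.4889, 0.0931, 0.1454]
tool_rot: [3.141, 0.0, -1.266]
contact_force: [-0.4, 0.1, 0.5]
opening: -0.0
```

Run:
```python
from h import *
st(); go(-133.3,33,.047,-1.266)
im=optics.get_image("scene"); cv2.imwrite("pics/s5.png",im)
cv2.imwrite("pics/s5z.png",cv2.resize(im[150:290,155:325],None,fx=4,fy=4,interpolation=cv2.INTER_CUBIC))
```

```text
t 8.13 fix [-134.45   32.15] z 0.1454 yaw -1.2655 F fix [-0.39  0.2 ] 0.52 q [ 0.19  0.18 -0.44  0.95  0.    3.02] op -0.0
dp [-0.7 -1.3 98.4] rot [0.06 0.01 0.03]
```

View pics/s5z.png

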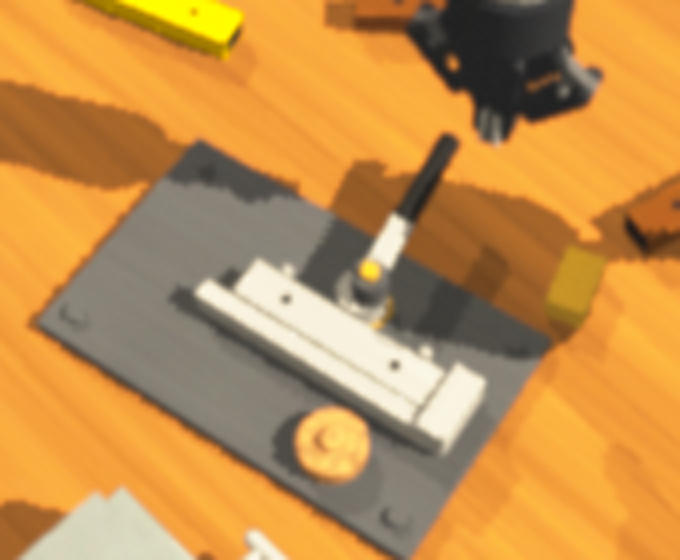

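The bar sits against the end stop and the lever is untouched. The fingers are at (490,135), on the +y side of the handle, so I can descend there.

step_arm([
  {"dp":[-1,-1,35],"rot":[0,0,0],"jaw":1},
  {"dp":[-1,-1,70],"rot":[0,0,0],"jaw":1},
  {"dp":[-1,-1,90],"rot":[0,0,0],"jaw":1},
  {"dp":[-1,-1,98],"rot":[0,0,0],"jaw":1},
  {"dp":[-1,-1,98],"rot":[0,0,0],"jaw":1},
  {"dp":[-1,-1,98],"rot":[0,0,0],"jaw":1},
  {"dp":[-1,-1,98],"rot":[0,0,0],"jaw":1},
])

```text
t: 8.77
eef_pos: [0.4913, 0.0945, 0.0496]
tool_rot: [-3.139, -0.0, -1.266]
contact_force: [-0.2, 0.6, 0.0]
opening: 0.0002
```

Run:
```python
from h import *
im=optics.get_image("scene")
st(); go(-133.3,33,.047,-1.266)
cv2.imwrite("pics/s6z.png",cv2.resize(im[150:290,155:325],None,fx=4,fy=4,interpolation=cv2.INTER_CUBIC))
```

```text
t 8.82 fix [-131.78   33.19] z 0.0498 yaw -1.2663 F fix [ 0.36 -0.34] 0.38 q [ 0.19  0.29 -0.55  0.73  0.    3.03] op -0.0001
dp [0.  1.5 2.8] rot [-0.15 -0.02 -0.02]
```

View pics/s6z.png

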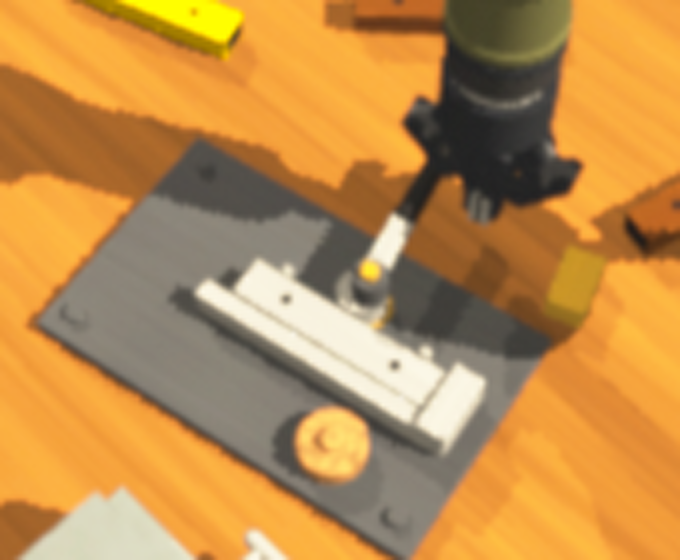

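step_arm([
  {"dp":[5,1,2],"rot":[0,0,0],"jaw":1},
  {"dp":[10,1,2],"rot":[0,0,0],"jaw":1},
  {"dp":[13,1,2],"rot":[0,0,0],"jaw":1},
  {"dp":[15,1,2],"rot":[0,0,0],"jaw":1},
  {"dp":[17,1,2],"rot":[0,0,0],"jaw":1},
  {"dp":[19,1,2],"rot":[0,0,0],"jaw":1},
  {"dp":[20,1,2],"rot":[0,0,0],"jaw":1},
  {"dp":[21,1,2],"rot":[0,0,0],"jaw":1},
])

```text
t: 9.48
eef_pos: [0.495, 0.0741, 0.0463]
tool_rot: [3.142, 0.0, -1.266]
contact_force: [-0.4, -0.0, -0.1]
opening: 0.0003
```

```bash
cat >> h.py <<'E'
def lev():
    s=arm.state(); f=s['contact_force'][:2]; yaw=s['tool_rot'][2]
    tx=np.array([np.cos(yaw),np.sin(yaw)]); ty=np.array([np.sin(yaw),-np.cos(yaw)])
    pv=f2w(-38.9,0)-s['eef_pos'][:2]
    print('theta',round(yaw-A+np.pi/2,3),'pivot in tool',(np.array([tx@pv,ty@pv])*1000).round(1),'F tool',(f@tx).round(2),(f@ty).round(2),'Fz',s['contact_force'][2].round(2),'z',s['eef_pos'][2].round(4),'t',s['t'],'q6',s['joint_pos'][5].round(2))
E
python3 -c "
from h import *
lev()"
```

```text
theta 0.115 pivot in tool [ 22.9 -91.2] F tool -0.1 0.39 Fz -0.15 z 0.0463 t 9.4833 q6 2.99
```

step_arm([
  {"dp":[3.2,0.8,0],"rot":[0,0,-2],"jaw":1},
  {"dp":[6.3,1.4,0],"rot":[0,0,-4],"jaw":1},
  {"dp":[9.5,2.0,0],"rot":[0,0,-6],"jaw":1},
  {"dp":[12.7,2.4,0],"rot":[0,0,-8],"jaw":1},
])

```text
t: 9.82
eef_pos: [0.4962, 0.0621, 0.0463]
tool_rot: [-3.141, 0.002, -1.124]
contact_force: [0.0, 2.6, 0.9]
opening: 0.0002
```

```bash
python3 -c "
from h import *
lev()"
```

```text
theta 0.257 pivot in tool [ 24.3 -91. ] F tool -2.35 -1.18 Fz 0.92 z 0.0463 t 9.8167 q6 2.82
```

Contact at about 2.4 N, with the geometry matching. I'll keep following the arc.

step_arm([
  {"dp":[3.2,0.8,0],"rot":[0,0,-2],"jaw":1},
  {"dp":[6.3,1.4,0],"rot":[0,0,-4],"jaw":1},
  {"dp":[9.5,2.0,0],"rot":[0,0,-6],"jaw":1},
  {"dp":[12.7,2.4,0],"rot":[0,0,-8],"jaw":1},
  {"dp":[16.0,2.7,0],"rot":[0,0,-10],"jaw":1},
  {"dp":[19.2,2.9,0],"rot":[0,0,-12],"jaw":1},
  {"dp":[22.5,3.0,0],"rot":[0,0,-14],"jaw":1},
  {"dp":[25.7,3.0,0],"rot":[0,0,-16],"jaw":1},
])

```text
t: 10.48
eef_pos: [0.5042, 0.0374, 0.0462]
tool_rot: [-3.142, 0.002, -0.845]
contact_force: [-2.6, 2.0, 1.9]
opening: -0.0002
```

```bash
python3 -c "
from h import *
lev()"
```

```text
theta 0.536 pivot in tool [ 24.7 -91.2] F tool -3.22 0.63 Fz 1.88 z 0.0462 t 10.4833 q6 2.49
```

step_arm([
  {"dp":[3.2,0.8,0],"rot":[0,0,-2],"jaw":1},
  {"dp":[6.3,1.4,0],"rot":[0,0,-4],"jaw":1},
  {"dp":[9.5,2.0,0],"rot":[0,0,-6],"jaw":1},
  {"dp":[12.7,2.4,0],"rot":[0,0,-8],"jaw":1},
  {"dp":[16.0,2.7,0],"rot":[0,0,-10],"jaw":1},
  {"dp":[19.2,2.9,0],"rot":[0,0,-12],"jaw":1},
  {"dp":[22.5,3.0,0],"rot":[0,0,-14],"jaw":1},
  {"dp":[25.7,3.0,0],"rot":[0,0,-16],"jaw":1},
])

```text
t: 11.15
eef_pos: [0.5184, 0.016, 0.046]
tool_rot: [3.141, 0.002, -0.566]
contact_force: [-4.3, 2.3, 2.8]
opening: 0.0001
```

```bash
python3 -c "
from h import *
lev()"
```

```text
theta 0.815 pivot in tool [ 25.4 -91.4] F tool -4.84 0.4 Fz 2.77 z 0.046 t 11.15 q6 2.17
```

step_arm([
  {"dp":[3.2,0.8,0],"rot":[0,0,-2],"jaw":1},
  {"dp":[6.3,1.4,0],"rot":[0,0,-4],"jaw":1},
  {"dp":[9.5,2.0,0],"rot":[0,0,-6],"jaw":1},
  {"dp":[12.7,2.4,0],"rot":[0,0,-8],"jaw":1},
  {"dp":[16.0,2.7,0],"rot":[0,0,-10],"jaw":1},
  {"dp":[19.2,2.9,0],"rot":[0,0,-12],"jaw":1},
])

```text
t: 11.65
eef_pos: [0.5326, 0.0029, 0.0459]
tool_rot: [3.141, 0.003, -0.356]
contact_force: [-4.3, -0.5, 2.0]
opening: 0.0001
```

```bash
python3 -c "
from h import *
lev()"
```

```text
theta 1.024 pivot in tool [ 25.9 -91.4] F tool -3.85 1.93 Fz 1.98 z 0.0459 t 11.65 q6 1.93
```

step_arm([
  {"dp":[3.2,0.8,0],"rot":[0,0,-2],"jaw":1},
  {"dp":[6.3,1.4,0],"rot":[0,0,-4],"jaw":1},
  {"dp":[9.5,2.0,0],"rot":[0,0,-6],"jaw":1},
  {"dp":[12.7,2.4,0],"rot":[0,0,-8],"jaw":1},
  {"dp":[16.0,2.7,0],"rot":[0,0,-10],"jaw":1},
  {"dp":[19.2,2.9,0],"rot":[0,0,-12],"jaw":1},
  {"dp":[22.5,3.0,0],"rot":[0,0,-14],"jaw":1},
])

```text
t: 12.23
eef_pos: [0.5521, -0.0082, 0.0456]
tool_rot: [3.14, 0.004, -0.112]
contact_force: [-5.0, -2.1, 3.3]
opening: 0.0001
```

```bash
python3 -c "
from h import *
lev()"
```

```text
theta 1.268 pivot in tool [ 26.6 -91.4] F tool -4.75 2.65 Fz 3.34 z 0.0456 t 12.2333 q6 1.67
```

step_arm([
  {"dp":[2.4,0.6,0],"rot":[0,0,-1.5],"jaw":1},
  {"dp":[4.7,1.1,0],"rot":[0,0,-3],"jaw":1},
  {"dp":[7.1,1.6,0],"rot":[0,0,-4.5],"jaw":1},
  {"dp":[9.5,2.0,0],"rot":[0,0,-6],"jaw":1},
  {"dp":[12.0,2.3,0],"rot":[0,0,-7.5],"jaw":1},
  {"dp":[14.4,2.6,0],"rot":[0,0,-9],"jaw":1},
  {"dp":[16.8,2.8,0],"rot":[0,0,-10.5],"jaw":1},
  {"dp":[19.2,2.9,0],"rot":[0,0,-12],"jaw":1},
])

```text
t: 12.9
eef_pos: [0.5705, -0.0139, 0.0455]
tool_rot: [3.14, 0.005, 0.096]
contact_force: [-5.7, -2.7, 2.0]
opening: -0.0001
```

```bash
python3 -c "
from h import *
lev()"
```

```text
theta 1.477 pivot in tool [ 27.2 -91.3] F tool -5.97 2.16 Fz 1.99 z 0.0455 t 12.9 q6 1.45
```

step_arm([
  {"dp":[1.6,0.4,0],"rot":[0,0,-1],"jaw":1},
  {"dp":[3.2,0.8,0],"rot":[0,0,-2],"jaw":1},
  {"dp":[4.7,1.1,0],"rot":[0,0,-3],"jaw":1},
  {"dp":[6.3,1.4,0],"rot":[0,0,-4],"jaw":1},
  {"dp":[7.9,1.7,0],"rot":[0,0,-5],"jaw":1},
])

```text
t: 13.32
eef_pos: [0.5786, -0.0153, 0.0455]
tool_rot: [3.139, 0.005, 0.183]
contact_force: [-5.6, -4.6, 1.9]
opening: -0.0
```

```bash
python3 -c "
from h import *
lev()"
```

```text
theta 1.564 pivot in tool [ 27.3 -91.4] F tool -6.32 3.51 Fz 1.9 z 0.0455 t 13.3167 q6 1.36
```

step_arm([
  {"dp":[0.5,0,0],"rot":[0,0,0],"jaw":1},
  {"dp":[1,0,0],"rot":[0,0,0],"jaw":1},
  {"dp":[1.5,0,0],"rot":[0,0,0],"jaw":1},
  {"dp":[2,0,0],"rot":[0,0,0],"jaw":1},
  {"dp":[2.5,0,0],"rot":[0,0,0],"jaw":1},
])

```text
t: 13.73
eef_pos: [0.581, -0.0148, 0.0454]
tool_rot: [3.139, 0.005, 0.182]
contact_force: [-5.4, -4.7, 1.3]
opening: -0.0003
```

```bash
python3 -c "
from h import *
lev()"
```

```text
theta 1.563 pivot in tool [ 24.8 -91.3] F tool -6.15 3.68 Fz 1.28 z 0.0454 t 13.7333 q6 1.37
```

step_arm([
  {"dp":[0.4,0,0],"rot":[0,0,0],"jaw":1},
  {"dp":[0.8,0,0],"rot":[0,0,0],"jaw":1},
  {"dp":[1.2,0,0],"rot":[0,0,0],"jaw":1},
  {"dp":[1.6,0,0],"rot":[0,0,0],"jaw":1},
])

```text
t: 14.07
eef_pos: [0.5826, -0.0144, 0.0454]
tool_rot: [3.14, 0.005, 0.182]
contact_force: [-3.9, -5.6, 2.0]
opening: 0.0
```

```bash
python3 -c "
from h import *
lev()"
```

```text
theta 1.563 pivot in tool [ 23.1 -91.3] F tool -4.89 4.79 Fz 1.98 z 0.0454 t 14.0667 q6 1.37
```

step_arm([
  {"dp":[0.4,0.5,0],"rot":[0,0,0],"jaw":1},
  {"dp":[0.8,1,0],"rot":[0,0,0],"jaw":1},
  {"dp":[1.2,1,0],"rot":[0,0,0],"jaw":1},
  {"dp":[1.6,1,0],"rot":[0,0,0],"jaw":1},
])

```text
t: 14.4
eef_pos: [0.5843, -0.0143, 0.0454]
tool_rot: [3.141, 0.005, 0.182]
contact_force: [-5.5, -2.3, 1.3]
opening: 0.0004
```

```bash
python3 -c "
from h import *
lev()"
```

```text
theta 1.563 pivot in tool [ 21.5 -91.5] F tool -5.85 1.23 Fz 1.32 z 0.0454 t 14.4 q6 1.36
```

Still turning at about 6 N, with no stop yet.

step_arm([
  {"dp":[0.4,0,0],"rot":[0,0,0],"jaw":1},
  {"dp":[0.8,0,0],"rot":[0,0,0],"jaw":1},
  {"dp":[1.2,0,0],"rot":[0,0,0],"jaw":1},
  {"dp":[1.6,0,0],"rot":[0,0,0],"jaw":1},
])

```text
t: 14.73
eef_pos: [0.5853, -0.0143, 0.0454]
tool_rot: [3.141, 0.006, 0.182]
contact_force: [-7.6, -2.6, 3.2]
opening: 0.0002
```

```bash
python3 -c "
from h import *
lev()
im=optics.get_image('scene'); cv2.imwrite('pics/s7z.png',cv2.resize(im[150:290,155:325],None,fx=4,fy=4,interpolation=cv2.INTER_CUBIC))"
```

```text
theta 1.563 pivot in tool [ 20.4 -91.6] F tool -7.98 1.15 Fz 3.2 z 0.0454 t 14.7333 q6 1.37
```

View pics/s7z.png

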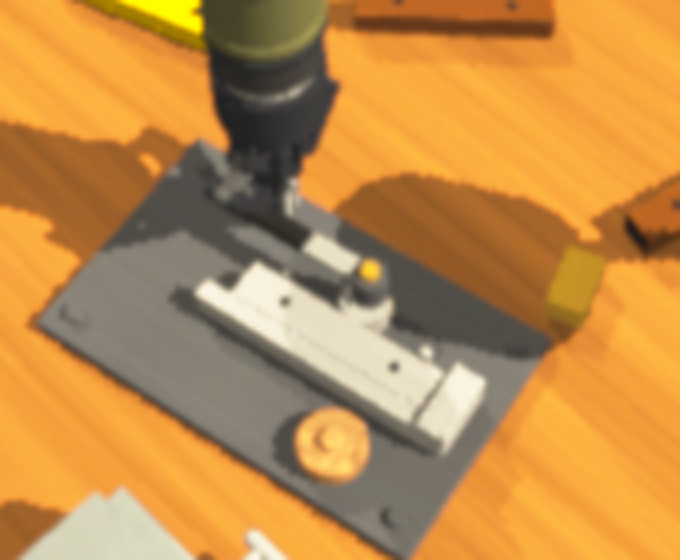

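The lever lies parallel to the bar, handle at about (280,225), and the bar is still against the stop. Force has begun to rise (8 N). Small steps from here.

step_arm([
  {"dp":[0.4,0,0],"rot":[0,0,0],"jaw":1},
  {"dp":[0.8,0,0],"rot":[0,0,0],"jaw":1},
  {"dp":[0.8,0,0],"rot":[0,0,0],"jaw":1},
])

```text
t: 15.03
eef_pos: [0.5853, -0.0142, 0.0454]
tool_rot: [3.141, 0.007, 0.182]
contact_force: [-8.0, -3.8, 5.1]
opening: -0.0001
```

```bash
python3 -c "
from h import *
lev()"
```

```text
theta 1.563 pivot in tool [ 20.4 -91.6] F tool -8.58 2.27 Fz 5.09 z 0.0454 t 15.0333 q6 1.37
```

step_arm([
  {"dp":[0.4,0,0],"rot":[0,0,0],"jaw":1},
  {"dp":[0.8,0,0],"rot":[0,0,0],"jaw":1},
  {"dp":[0.8,0,0],"rot":[0,0,0],"jaw":1},
])

```text
t: 15.28
eef_pos: [0.5854, -0.0142, 0.0453]
tool_rot: [3.141, 0.008, 0.182]
contact_force: [-11.5, -4.2, 7.8]
opening: 0.0
```

```bash
python3 -c "
from h import *
lev()"
```

```text
theta 1.563 pivot in tool [ 20.3 -91.6] F tool -12.09 2.06 Fz 7.8 z 0.0453 t 15.2833 q6 1.37
```

step_arm([
  {"dp":[0.3,0,-0.8],"rot":[0,0,0],"jaw":1},
  {"dp":[0.5,0,-0.8],"rot":[0,0,0],"jaw":1},
])

```text
t: 15.45
eef_pos: [0.5853, -0.0143, 0.0454]
tool_rot: [3.141, 0.009, 0.182]
contact_force: [-10.7, -4.5, 3.4]
opening: -0.0002
```

```bash
python3 -c "
from h import *
lev()"
```

```text
theta 1.563 pivot in tool [ 20.4 -91.6] F tool -11.38 2.53 Fz 3.42 z 0.0454 t 15.45 q6 1.37
```

step_arm([
  {"dp":[0.3,0,0],"rot":[0,0,0],"jaw":1},
  {"dp":[0.6,0,0],"rot":[0,0,0],"jaw":1},
  {"dp":[0.6,0,0],"rot":[0,0,0],"jaw":1},
])

```text
t: 15.7
eef_pos: [0.5854, -0.0142, 0.0454]
tool_rot: [3.141, 0.01, 0.182]
contact_force: [-12.5, -4.3, 4.3]
opening: -0.0003
```

```bash
python3 -c "
from h import *
lev()"
```

```text
theta 1.563 pivot in tool [ 20.3 -91.6] F tool -13.07 1.97 Fz 4.33 z 0.0454 t 15.7 q6 1.37
```

step_arm([
  {"dp":[0.4,0,0],"rot":[0,0,0],"jaw":1},
  {"dp":[0.4,0,0],"rot":[0,0,0],"jaw":1},
  {"dp":[0.4,0,0],"rot":[0,0,0],"jaw":1},
])

```text
t: 15.95
eef_pos: [0.5854, -0.0142, 0.0454]
tool_rot: [3.141, 0.011, 0.182]
contact_force: [-13.2, -5.0, 6.2]
opening: -0.0001
```

step_arm([
  {"dp":[0,0,0],"rot":[0,0,0],"jaw":1},
  {"dp":[0,0,0],"rot":[0,0,0],"jaw":1},
])

```text
t: 16.12
eef_pos: [0.5854, -0.0142, 0.0454]
tool_rot: [3.141, 0.011, 0.182]
contact_force: [-12.8, -4.0, 5.7]
opening: -0.0001
```

step_arm([
  {"dp":[0,0,0],"rot":[0,0,0],"jaw":1},
])

```text
t: 16.2
eef_pos: [0.5854, -0.0142, 0.0454]
tool_rot: [3.141, 0.011, 0.182]
contact_force: [-12.5, -4.6, 6.6]
opening: -0.0003
```

```bash
python3 -c "
from h import *
lev()"
```

```text
theta 1.563 pivot in tool [ 20.3 -91.6] F tool -13.16 2.24 Fz 6.6 z 0.0454 t 16.2 q6 1.37
```

step_arm([
  {"dp":[0.2,0,-0.3],"rot":[0,0,0],"jaw":1},
  {"dp":[0.2,0,-0.3],"rot":[0,0,0],"jaw":1},
  {"dp":[0.2,0,-0.3],"rot":[0,0,0],"jaw":1},
  {"dp":[0.2,0,-0.3],"rot":[0,0,0],"jaw":1},
])

```text
t: 16.53
eef_pos: [0.5854, -0.0142, 0.0454]
tool_rot: [3.141, 0.011, 0.182]
contact_force: [-14.4, -4.8, 5.0]
opening: -0.0002
```

step_arm([
  {"dp":[0,0,0],"rot":[0,0,0],"jaw":1},
  {"dp":[0,0,0],"rot":[0,0,0],"jaw":1},
  {"dp":[0,0,0],"rot":[0,0,0],"jaw":1},
  {"dp":[0,0,0],"rot":[0,0,0],"jaw":1},
])

```text
t: 16.87
eef_pos: [0.5854, -0.0142, 0.0455]
tool_rot: [3.141, 0.011, 0.182]
contact_force: [-12.4, -4.5, 4.0]
opening: 0.0002
```

```bash
python3 -c "
from h import *
lev()"
```

```text
theta 1.563 pivot in tool [ 20.3 -91.6] F tool -13.03 2.16 Fz 4.03 z 0.0455 t 16.8667 q6 1.37
```

step_arm([
  {"dp":[0.2,0,0],"rot":[0,0,0],"jaw":1},
  {"dp":[0.2,0,0],"rot":[0,0,0],"jaw":1},
  {"dp":[0.2,0,0],"rot":[0,0,0],"jaw":1},
  {"dp":[0.2,0,0],"rot":[0,0,0],"jaw":1},
])

```text
t: 17.2
eef_pos: [0.5854, -0.0142, 0.0455]
tool_rot: [3.141, 0.012, 0.182]
contact_force: [-13.5, -4.2, 4.6]
opening: 0.0001
```

step_arm([
  {"dp":[0,0,0],"rot":[0,0,0],"jaw":1},
  {"dp":[0,0,0],"rot":[0,0,0],"jaw":1},
  {"dp":[0,0,0],"rot":[0,0,0],"jaw":1},
  {"dp":[0,0,0],"rot":[0,0,0],"jaw":1},
])

```text
t: 17.53
eef_pos: [0.5854, -0.0142, 0.0454]
tool_rot: [3.141, 0.012, 0.182]
contact_force: [-14.1, -4.6, 4.0]
opening: -0.0001
```

```bash
python3 -c "
from h import *
lev()"
```

```text
theta 1.563 pivot in tool [ 20.3 -91.6] F tool -14.72 1.98 Fz 4.0 z 0.0454 t 17.5333 q6 1.37
```

Held at about 14–14.7 N for 0.67 s. Now I'll back away and lift.

step_arm([
  {"dp":[-3,0,0],"rot":[0,0,0],"jaw":1},
  {"dp":[-10,0,0],"rot":[0,0,0],"jaw":1},
  {"dp":[-25,0,0],"rot":[0,0,0],"jaw":1},
  {"dp":[-35,0,-20],"rot":[0,0,0],"jaw":1},
  {"dp":[-40,0,-60],"rot":[0,0,0],"jaw":1},
  {"dp":[-40,0,-100],"rot":[0,0,0],"jaw":1},
  {"dp":[-40,0,-140],"rot":[0,0,0],"jaw":1},
  {"dp":[-40,0,-150],"rot":[0,0,0],"jaw":1},
])

```text
t: 18.2
eef_pos: [0.5558, -0.0202, 0.2044]
tool_rot: [3.14, -0.01, 0.183]
contact_force: [1.8, 0.9, -0.3]
opening: -0.0002
```

step_arm([
  {"dp":[-60,100,0],"rot":[0,0,0],"jaw":1},
  {"dp":[-60,100,0],"rot":[0,0,0],"jaw":1},
  {"dp":[-60,140,0],"rot":[0,0,0],"jaw":1},
  {"dp":[-60,200,0],"rot":[0,0,0],"jaw":1},
  {"dp":[-60,250,0],"rot":[0,0,0],"jaw":1},
  {"dp":[-60,280,0],"rot":[0,0,0],"jaw":1},
  {"dp":[-60,280,0],"rot":[0,0,0],"jaw":1},
  {"dp":[-60,280,0],"rot":[0,0,0],"jaw":1},
])

```text
t: 18.87
eef_pos: [0.5451, -0.3132, 0.1969]
tool_rot: [3.138, -0.001, 0.177]
contact_force: [-0.8, 0.8, 0.7]
opening: 0.0001
```

Run:
```python
from h import *
st()
for c,(x,y,w,h) in {"scene":(155,175,150,115),"top":(185,115,125,100)}.items():
    im=optics.get_image(c); cv2.imwrite(f"pics/{c}8.png",im)
    k=5 if c=="scene" else 6
    cv2.imwrite(f"pics/{c}8z.png",cv2.resize(im[y:y+h,x:x+w],None,fx=k,fy=k,interpolation=cv2.INTER_CUBIC))
```

```text
t 18.87 fix [-156.01 -377.39] z 0.1969 yaw 0.1773 F fix [-0.62  0.95] 0.68 q [-0.52  0.38 -0.05  1.14 -0.    0.87] op 0.0001
```

View pics/top8z.png

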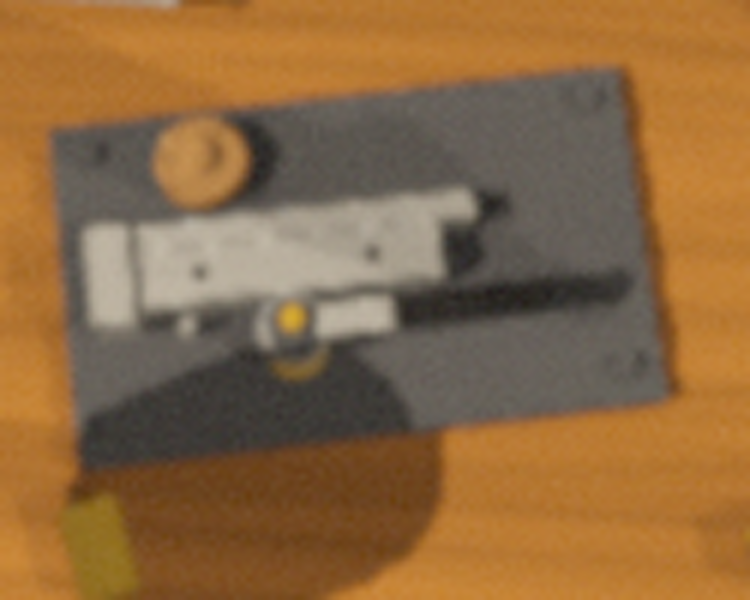

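View pics/scene8z.png

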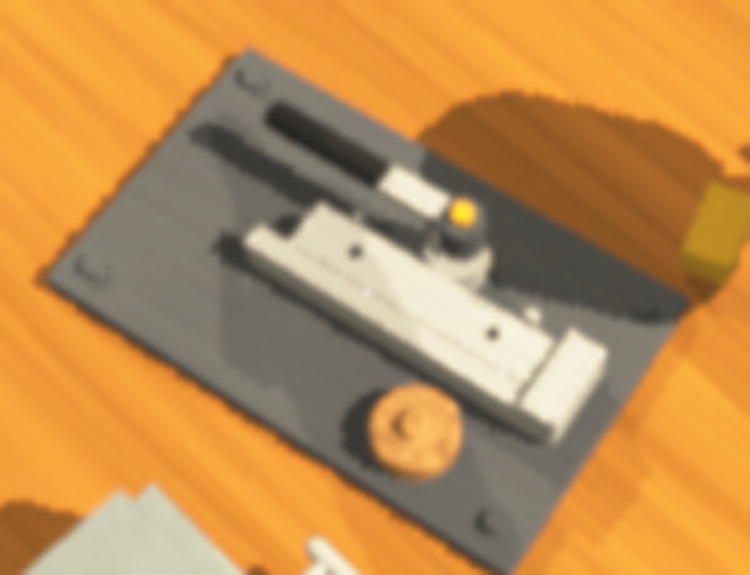

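View pics/scene8.png

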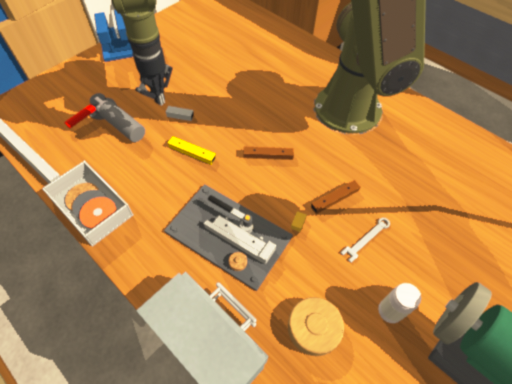

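The bar has no gap left at the stop (scene zoom (545,355)) and lies along the fence. The lever is parallel to the bar, and the bystanders are where they were. Handing in.

```bash
python3 -c "
from rig import arm
print(arm.state()['t'],arm.sign_off())"
```

```text
the job is handed in; nothing more can be done
18.9667 None
```

The bar is seated against the end stop, the cam lever is turned to its own stop and locked, and I handed the job in at 19.0 s of the 58 s allowed.

- **Bar:** I pushed its free end with the closed fingers at 2–4 N until it stopped moving against the end stop, reaching 10 N there. The final pictures show no gap at the stop and the bar lying along the fence. It moved about 27 mm, which matches the gap measured at the start.
- **Lever:** It swung round at about 2–6 N and went solid against its stop. I leaned on it at about 13–14.7 N for roughly 1.5 s; the last 0.67 s of that was at about 14 N. I then backed off and lifted clear. It stayed parallel to the bar after release.
- **Forces:** The highest reading on the lever was about 15–16 N in total, including up to 8 N upwards from rubbing on the sleeve. I only read the force at the end of each move, so brief peaks in between are not recorded.
- **Disagreement:** At the stop the finger was about 3 mm further on than my camera-based pivot position predicted. That is near the camera error, and the hard stop in the force readings and the pictures both agree that the lever is home.
- **Other things on the bench:** They look unmoved in the last scene picture.

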